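# Ready the clay extruder for filling

## Task

Get the clay extruder ready for filling: first put the brass round nozzle and the blue square nozzle fully down into the matching nests of the plywood tray and let go of them. Then take the plunger by its wooden T-handle and draw it straight up, without wrenching it sideways in the barrel, until the whole red ring is clear of the barrel's top edge but the yellow ring below it is still hidden inside. Finish while holding the plunger still at that height (the program ends holding it), and leave the jar, bowl and cup alone.

Things in the scene. Friction and masses are not known exactly. Their poses are not given: they have to be found in the camera images.
- round_nozzle_mid (a point): Loose brass round nozzle, an upright cylinder 40 mm in diameter and 34 mm tall, about 0.15 kg, standing on the bench. This point is its centre, 17 mm above its underside; z up.
- square_nozzle_mid (a point): Loose blue square nozzle, an upright block 36 x 36 mm and 34 mm tall, about 0.15 kg, standing on the bench. This point is its centre, 17 mm above its underside; x and y are normal to its sides, z up.
- round_nest (a point): Centre of the mouth of the round nest (43 mm wide, 10 mm deep, dark floor) in the top face of the fixed plywood tray, 16 mm above the bench. The tray is 90 mm along x and 160 mm along y; this point lies 38 mm from the tray's centre towards the tray's +y. z up. A seated nozzle's underside is 10 mm below this point, its centre 7 mm above it.
- square_nest (a point): Centre of the mouth of the square nest (39 x 39 mm, sides along this point's x and y, 10 mm deep) in the same tray, 38 mm from the tray's centre towards the tray's -y, 16 mm above the bench. z up. A seated nozzle's underside is 10 mm below this point, its centre 7 mm above it.
- bore_mouth (a point): Centre of the top edge of the extruder's upright aluminium barrel (50 mm outside diameter, bore 32 mm wide and 120 mm deep), 135 mm above the bench. The extruder is fixed to the bench on a green base plate 110 x 90 x 15 mm. z is the bore axis, up.
- plunger_handle (a point): Centre of the plunger's dark wooden T-handle bar, 80 mm long along this point's y, 18 mm thick along x, 22 mm tall, on a neck 14 mm in diameter and 26 mm high; z is the plunger's axis, up. 51 mm above the bore mouth at the start. The red ring is clear and the yellow hidden when this point is 96 to 116 mm above the bore mouth (drawn up by 45 to 65 mm).
- round_nozzle: The brass round nozzle again; origin at the centre of its underside.
- square_nozzle: The blue square nozzle again; origin at the centre of its underside.
- plunger: The plunger, about 0.45 kg: steel rod 30 mm in diameter, 135 mm long, below neck and handle. Origin at its foot, 171 mm below the handle's centre. Loose: it stands on the bottom of the bore, turned at any angle, slides freely and falls back if let go. Red ring 75 to 95 mm above the foot, yellow ring 35 to 55 mm above it; both start inside the bore.
- extruder: The fixed extruder (base plate and barrel); origin on the bench under the barrel's axis.
- glaze_jar: Glass glaze jar with red cap, 66 mm across, 85 mm tall; a bystander, leave it alone. Origin at its underside.
- bisque_bowl: Terracotta bowl, 90 mm across, 45 mm tall; a bystander, leave it alone. Origin at its underside.
- water_cup: White plastic cup, 68 mm across, 80 mm tall; a bystander, leave it alone. Origin at its underside.
Not all that is in view belongs to the job. What is meant by the square_nozzle is not green or pink, and is the smaller of those in its own colour.

How it is judged:
By the outcome, as a careful person would: the job done as asked, in the order asked, and still so for the second after the job is handed in, while the arm keeps its last pose, push and grip.
It also fails if it takes over 72 s, if anything falls off the work surface, if the arm or the gripper's body presses on something with over 40 N, if the wrist force passes 120 N, or if a joint passes its speed limit or range.

## Robot

A 6-joint arm with a two-finger parallel gripper is mounted at the origin on the work surface. World frame = base frame: x ahead of the robot, y to its left, z up, the work surface at z = 0. Lengths are in m, angles in rad, forces in N, time in s.
With the tool pointing down it reaches from about 0.25 to 0.725 m from the base axis. Payload 9.7 kg.
Tool frame: the origin (TCP) lies between the finger pads; the fingertips stand 22 mm ahead of it and the grasp point (between the pads) lies 3 mm ahead of it (ctrl.tips_ahead is the distance from the TCP to the fingertips, in m); z points along the fingers, y is the line along which they close (so a half turn about z gives the same grasp; the last joint's range is limited). The gripper opens to 85 mm and grips with 20 to 120 N. Pads are 22 mm wide; open, the fingers measure 114 mm over their backs; the gripper's body (76 mm by 85 mm) begins 54 mm behind the grasp point. The pads swing forward as they close: fully open they stand 13 mm farther back than shut.
Start: joints at [1.158, 0.087, 0.176, 1.66, 0, 1.571], TCP at [0.221, 0.504, 0.253] pointing down, gripper open.
Joint ranges: [-3.13, 3.13], [-0.85, 1.81], [-1.15, 1.24], [-2.2, 2.28], [-1.44, 1.52], [-3.14, 3.14]. Speed limits (rad/s): [2.22, 2.22, 2.57, 3.14, 3.14, 3.14].

## Interface

Orientations are given as a 3x3 rotation matrix whose columns are the frame's x, y, z axes.
In Python, from workcell import readout, vision, order, ctrl gives the robot as it stands.
- The arm moves only by the shell command python3 -m jog 'ROWS' [OPENING]. ROWS is JSON, a list of rows, each a list of 2 entries, a list of its own where there are three numbers: the shift along the world's x, y, z as a fraction of full scale, then the turn, a rotation vector about the world's x, y, z as a fraction of full scale. In form: [[[tx, ty, tz], [wx, wy, wz]], ...]. A call has 1 to 10 rows; each row is the pose to reach, as a shift and turn from the pose commanded when the call began, turning the shorter way round; what a row does not reach only later rows make up. Full scale, the value 1, is 0.3 m for a shift and pi rad for a turn. A row lasts 1/8 s, in which the tool goes at most 62.5 mm and 10.7 degrees, less where a joint would pass 70% of its speed; a pose out of reach is approached as far as the arm can. A call with a number of a shift or a turn outside -1 to 1 is refused whole. A call with a gripper value outside its range is refused whole. OPENING is the finger opening in mm, from 0 to 85.4, set as the call begins (- or left out, the last holds). The fingers move at their own pace and stop on an object; the grip force is fixed at half the most. Time passes only in rows, so rows that repeat a pose let the fingers close. It gives the time, the measured TCP pose, the force, the opening and the grip force at its end, in the units of the state.
- readout.get_obs(): the state, without advancing time (a new reading comes with each control period).
- vision.capture(name): name is "side" or "top" or "wrist"; returns the picture (420x560x3 uint8, red, green, blue); there is no depth.
- vision.calibration(name): a dict with "camera_matrix" (3x3 intrinsics, pixels), "cam_to_world" (4x4, takes a point from camera to world coordinates). Camera axes: x right, y up, looking along -z (the intrinsics and any distortion apply to the point x, -y, -z); pixel columns grow to the right and rows downward; lengths in m; the calibration is good to about 2 mm. A picture is of the moment at which its call begins: read the wrist's pose just before it. calibration takes no time and is no camera call; for the wrist camera it gives the pose at the moment of the call.
- order.close_job(): hands the job in; it is judged then, once.
The state is a dict: "t": time; "joint_positions": joint angles; "dq": joint speeds; "tau": joint torques, N m; "tool_pos": TCP position; "ee_rot": TCP orientation; "force": force on the tool from outside, world axes, zero at the start; "moment": the same for the moment, N m; "opening": finger opening in m; "grasp_force": force on a finger pad.
Only numpy, scipy, OpenCV 4.12 (cv2) and the standard library are available. Lean on these libraries where they do the work, as an engineer would, in place of code of your own. Each camera call takes 0.05 s, during which the arm holds its last target. There are 200 camera calls.

## Working session

There is one attempt and no reset: what is moved stays moved. The work goes in short steps, Python scripts to look and compute and a shell command to move; the robot and the scene stay as the last step left them, time stands still between calls to the robot, and variables do not carry over. Pictures are saved under pics/ and viewed, at most 10 in all, crops included, and the job is handed in when it is done.

```bash
mkdir -p pics
python3 - <<'E'
from workcell import readout, vision
import cv2
for n in("top","side"):
    im=vision.capture(n);c=vision.calibration(n)
    print(n,c["camera_matrix"].round(1).tolist(),c["cam_to_world"].round(3).tolist(),[k for k in c])
    cv2.imwrite(f"pics/{n}0.png",cv2.resize(im[:,:,::-1],(800,600),interpolation=cv2.INTER_CUBIC))
o=readout.get_obs();print(o["t"],o["ee_rot"],o["tool_pos"])
E
```

```text
top [[519.3, 0.0, 274.3], [0.0, 519.3, 213.7], [0.0, 0.0, 1.0]] [[-0.028, 0.986, -0.166, 0.362], [-1.0, -0.029, -0.001, 0.015], [-0.006, 0.166, 0.986, 1.396], [0.0, 0.0, 0.0, 1.0]] ['camera_matrix', 'cam_to_world']
side [[426.3, 0.0, 283.3], [0.0, 426.3, 210.2], [0.0, 0.0, 1.0]] [[-0.992, 0.099, -0.075, 0.509], [-0.124, -0.743, 0.658, 0.62], [0.009, 0.662, 0.749, 0.812], [0.0, 0.0, 0.0, 1.0]] ['camera_matrix', 'cam_to_world']
0.1 [[-9.15993123e-01  4.01193661e-01 -4.95048669e-04]
 [ 4.01193966e-01  9.15992430e-01 -1.12661444e-03]
 [ 1.47026151e-06 -1.23058162e-03 -9.99999243e-01]] [0.2205713  0.50362259 0.25264926]
```

View pics/top0.png

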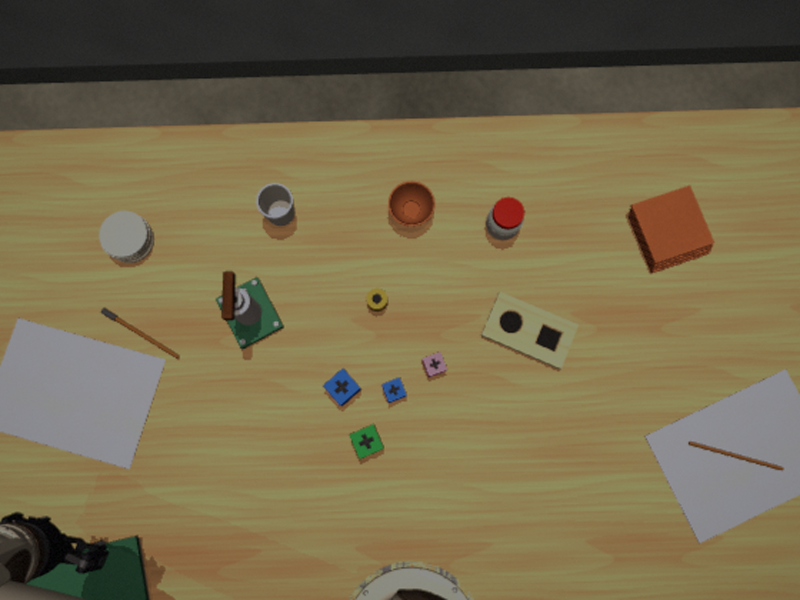

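View pics/side0.png

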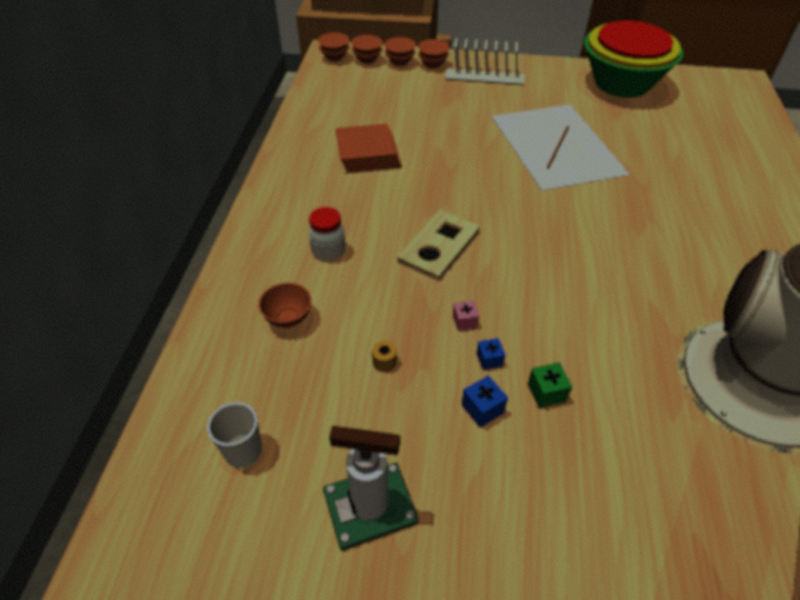

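Top view (800x600 scale): the candidates for the square nozzle are the large blue (342,387), small blue (394,390), pink (434,364) and green (367,441). I choose the small blue at (394,390). The round nozzle is the brass one at (377,299). The tray nests are round (511,322) and square (548,338), and the T-handle is at (229,295).

```bash
cat > h.py <<'E'
import numpy as np,cv2
from workcell import readout,vision
def ray(c,uv):
    K=c["camera_matrix"];T=c["cam_to_world"]
    d=np.linalg.inv(K)@[uv[0],uv[1],1]; return T[:3,3],T[:3,:3]@(d*[1,-1,-1])
def onplane(c,uv,z):
    p,d=ray(c,uv); return p+d*(z-p[2])/d[2]
def blob(im,m,uv,r):
    "largest contour of mask within r px of uv: minAreaRect corners"
    w=np.zeros(m.shape,np.uint8);cv2.circle(w,(int(uv[0]),int(uv[1])),r,255,-1)
    cs,_=cv2.findContours(cv2.bitwise_and(m,w),cv2.RETR_EXTERNAL,cv2.CHAIN_APPROX_NONE)
    k=max(cs,key=cv2.contourArea); return cv2.boxPoints(cv2.minAreaRect(k)),k
def rectw(c,k,z):
    "contour projected to height z: centre, sizes, angle(deg)"
    P=np.array([onplane(c,q,z)[:2] for q in k.reshape(-1,2)])*1000
    r=cv2.minAreaRect(P.astype(np.float32)); return np.round(r[0],1),np.round(r[1],1),round(r[2],1)
E
python3 - <<'E'
from h import *
im=vision.capture("top");c=vision.calibration("top")
hsv=cv2.cvtColor(im,cv2.COLOR_RGB2HSV);s=.7
V=lambda lo,hi:cv2.inRange(hsv,lo,hi)
blue=V((100,120,60),(130,255,255));dark=V((0,0,0),(180,255,75))
for n,m,uv,r,z in[("blue",blue,(394,390),16,.034),("big",blue,(342,387),22,.05),("brassmid",dark,(377,299),8,.034),("rnest",dark,(511,322),15,.016),("snest",dark,(548,338),15,.016),
   ("tray",V((18,30,120),(40,110,255)),(530,331),40,.016),("handle",V((0,100,0),(15,255,110)),(229,295),24,.197),("plate",V((45,80,20),(90,255,255)),(250,312),33,.015)]:
    try:
        b,k=blob(im,m,(uv[0]*s,uv[1]*s),r); print(n,*rectw(c,k,z))
    except Exception as e: print(n,e)
cv2.imwrite("pics/crop.png",cv2.resize(im[180:340,140:420,::-1],(798,456),interpolation=cv2.INTER_CUBIC))
E
```

```text
blue [435.3  18.1] [35.2 34.4] 20.1
big [442.7 111.8] [48.8 46.5] 39.6
brassmid [606.4  45. ] [13.4 13.5] 88.3
rnest [ 557.4 -204.3] [37.5 38.2] 87.0
snest [ 525.4 -273.5] [37.4 37.2] 64.7
tray [ 570.5 -254.9] [210.8 153.2] 64.8
handle [589.3 284.9] [20.5 78.9] 88.5
plate [589.3 286.6] [109.5  88.1] 26.9
```

View pics/crop.png

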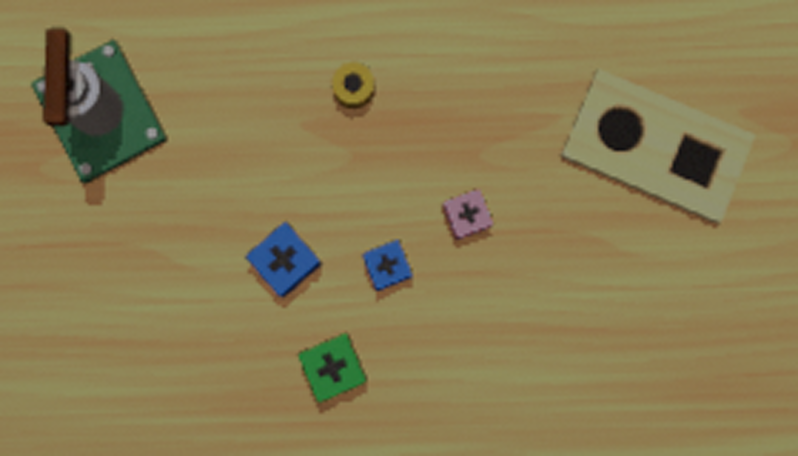

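The crop shows the small blue cube at (388,265), clearly the smaller of the two blue ones, with the brass nozzle at (353,85). Moving to above the brass nozzle.

```bash
R='[[0.64,-0.76,0],[0,0,-0.25]]'; python3 -m jog '[[[0.64,-0.76,0],[0,0,-0.25]],[[0.64,-0.76,0],[0,0,-0.25]],[[0.64,-0.76,0],[0,0,-0.25]],[[0.64,-0.76,0],[0,0,-0.25]],[[0.64,-0.76,0],[0,0,-0.25]],[[0.64,-0.76,0],[0,0,-0.25]]]' 70
python3 -m jog '[[[0.645,-0.77,-0.17],[0,0,-0.257]],[[0.645,-0.77,-0.17],[0,0,-0.257]],[[0.645,-0.77,-0.17],[0,0,-0.257]],[[0.645,-0.77,-0.17],[0,0,-0.257]],[[0.645,-0.77,-0.17],[0,0,-0.257]],[[0.645,-0.77,-0.17],[0,0,-0.257]],[[0.645,-0.77,-0.17],[0,0,-0.257]],[[0.645,-0.77,-0.17],[0,0,-0.257]],[[0.645,-0.77,-0.17],[0,0,-0.257]]]'
python3 - <<'E'
from h import *
from workcell import ctrl
c=vision.calibration("wrist");im=vision.capture("wrist");print(c["cam_to_world"].round(3).tolist(),c["camera_matrix"].round(0).tolist(),ctrl.tips_ahead)
print(readout.get_obs()["joint_positions"])
cv2.imwrite("pics/w1.png",im[:,:,::-1])
K=c["camera_matrix"];T=c["cam_to_world"]
def proj(p):
    q=T[:3,:3].T@(np.array(p)-T[:3,3])*[1,-1,-1]; return (K@q/q[2])[:2].round(0)
for p in[(.606,.045,.034),(.435,.018,.034),(.557,-.204,.016)]:print(proj(p))
E
```

```text
t: 0.9
tool_pos: [0.4142, 0.2735, 0.253]
ee_rot: [[-0.36, 0.933, -0.0], [0.933, 0.36, -0.001], [-0.0, -0.0, -1.0]]
force: [-0.6, 0.3, 0.2]
opening: 0.0699
grasp_force: 0.0
t: 2.02
tool_pos: [0.6058, 0.0459, 0.203]
ee_rot: [[0.42, 0.908, 0.001], [0.908, -0.42, 0.0], [0.001, 0.001, -1.0]]
force: [0.5, -0.2, 0.5]
opening: 0.0701
grasp_force: 0.0
[[0.908, 0.402, 0.119, 0.636], [-0.419, 0.871, 0.258, 0.111], [0.0, -0.284, 0.959, 0.324], [0.0, 0.0, 0.0, 1.0]] [[314.0, 0.0, 282.0], [0.0, 314.0, 211.0], [0.0, 0.0, 1.0]] 0.022
[7.53525482e-02 2.12710708e-01 2.19346639e-01 1.57660773e+00
 6.74220742e-05 2.07939484e+00]
[283. 198.]
[144. 288.]
[331. 389.]
```

View pics/w1.png

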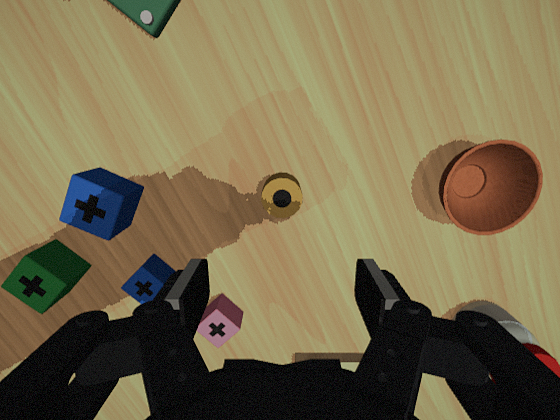

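The wrist view has the brass nozzle's hole at (283,198) and the blue cross at (144,289). Both are within 1 px of the projected estimates. Descend and grasp.

```bash
python3 -m jog '[[[0,0,-0.2],[0,0,0]],[[0,0,-0.4],[0,0,0]],[[0,0,-0.5],[0,0,0]],[[0,0,-0.557],[0,0,0]],[[0,0,-0.557],[0,0,0]],[[0,0,-0.557],[0,0,0]]]' 
python3 -m jog '[[[0,0,0],[0,0,0]],[[0,0,0],[0,0,0]],[[0,0,0],[0,0,0]],[[0,0,0],[0,0,0]],[[0,0,0],[0,0,0]],[[0,0,0],[0,0,0]]]' 30
python3 -m jog '[[[0,0,0.1],[0,0,0]],[[0,0,0.2],[0,0,0]],[[0,0,0.3],[0,0,0]],[[0,0,0.3],[0,0,0]]]'
```

```text
t: 2.82
tool_pos: [0.6071, 0.045, 0.037]
ee_rot: [[0.421, 0.907, 0.003], [0.907, -0.421, 0.0], [0.001, 0.002, -1.0]]
force: [0.5, 0.0, 0.5]
opening: 0.07
grasp_force: 0.0
t: 3.58
tool_pos: [0.6069, 0.0449, 0.0367]
ee_rot: [[0.421, 0.907, 0.002], [0.907, -0.421, 0.0], [0.001, 0.002, -1.0]]
force: [-0.7, 0.5, 6.2]
opening: 0.0383
grasp_force: 60.2
t: 4.08
tool_pos: [0.6074, 0.0449, 0.128]
ee_rot: [[0.421, 0.907, 0.005], [0.907, -0.421, 0.0], [0.002, 0.004, -1.0]]
force: [-0.0, 0.1, -1.1]
opening: 0.0378
grasp_force: 60.4
```

```bash
python3 -m jog '[[[-0.1665,-0.831,0],[0,0,0]],[[-0.1665,-0.831,0],[0,0,0]],[[-0.1665,-0.831,0],[0,0,0]],[[-0.1665,-0.831,0],[0,0,0]],[[-0.1665,-0.831,0],[0,0,0]],[[-0.1665,-0.831,0],[0,0,0]],[[-0.1665,-0.831,0],[0,0,0]],[[-0.1665,-0.831,0],[0,0,0]]]'
cat >> h.py <<'E'
def shot(name,pts):
    c=vision.calibration("wrist");im=vision.capture("wrist");cv2.imwrite(f"pics/{name}.png",im[:,:,::-1])
    K=c["camera_matrix"];T=c["cam_to_world"]
    for p in pts:
        q=T[:3,:3].T@(np.array(p)-T[:3,3])*[1,-1,-1]; print(p,(K@q/q[2])[:2].round(1))
    return im,c
E
python3 - <<'E'
from h import *
p=readout.get_obs()["tool_pos"];print(p)
im,c=shot("w2",[(.5574,-.2043,.016),(.5254,-.2735,.016),(p[0],p[1],p[2]-.0025)])
E
```

```text
t: 5.08
tool_pos: [0.5565, -0.2032, 0.125]
ee_rot: [[0.42, 0.908, -0.0], [0.908, -0.42, 0.0], [0.0, -0.0, -1.0]]
force: [0.2, 0.1, 0.2]
opening: 0.038
grasp_force: 60.5
[ 0.55653521 -0.20323943  0.12504244]
(0.5574, -0.2043, 0.016) [283.7 216.4]
(0.5254, -0.2735, 0.016) [283.5 303.1]
(np.float64(0.5565352053922729), np.float64(-0.20323943335113728), np.float64(0.12254244316406446)) [282.3 287.4]
```

View pics/w2.png

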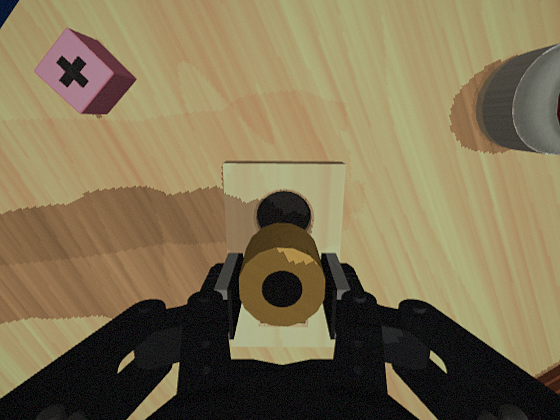

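Held nozzle's hole at (282,288) agrees with the predicted grip centre. Nest rim spans columns 257–312, top at row 190. I'll fit the circle of known radius.

Run:
```python
from h import *
from scipy.optimize import least_squares
im=cv2.imread("pics/w2.png");c=vision.calibration("wrist")
g=cv2.cvtColor(im,cv2.COLOR_BGR2GRAY).astype(float)
# radial edge (steepest bright step) about the guess, upper half
P=[]
for a in np.radians(np.arange(170,371,5)):
    r=np.arange(15,40,.5); u=284.5+r*np.cos(a);v=214+r*np.sin(a)
    s=cv2.remap(cv2.GaussianBlur(g,(3,3),0).astype(np.float32),u.astype(np.float32)[None],v.astype(np.float32)[None],1)[0]
    i=np.argmax(np.gradient(s)); P.append(onplane(c,(u[i],v[i]),.016)[:2])
P=np.array(P)*1000
for rad in(21.5,None):
    f=lambda x:np.hypot(*(P-x[:2]).T)-(rad or x[2])
    s=least_squares(f,[557,-204,21.5],loss="soft_l1");print(s.x.round(1),np.abs(s.fun).mean().round(2))
```

```text
[ 556.6 -205.4   21.5] 0.25
[ 556.9 -204.8   21. ] 0.16
```

```bash
python3 -m jog '[[[0.0017,-0.0055,-0.1],[0,0,0]],[[0.0017,-0.0055,-0.2],[0,0,0]],[[0.0017,-0.0055,-0.21],[0,0,0]],[[0.0017,-0.0055,-0.21],[0,0,0]],[[0.0017,-0.0055,-0.21],[0,0,0]]]'
python3 -m jog '[[[0,0,-0.01],[0,0,0]],[[0,0,-0.02],[0,0,0]],[[0,0,-0.03],[0,0,0]],[[0,0,-0.035],[0,0,0]],[[0,0,-0.035],[0,0,0]]]'
```

```text
t: 5.75
tool_pos: [0.5575, -0.2063, 0.0638]
ee_rot: [[0.421, 0.907, 0.002], [0.907, -0.421, -0.001], [0.0, 0.002, -1.0]]
force: [0.2, -0.1, -0.8]
opening: 0.0378
grasp_force: 60.5
t: 6.38
tool_pos: [0.5566, -0.2061, 0.0515]
ee_rot: [[0.421, 0.907, -0.0], [0.907, -0.421, 0.0], [-0.0, -0.0, -1.0]]
force: [0.5, -0.5, -1.8]
opening: 0.0378
grasp_force: 60.5
```

```bash
python3 -m jog '[[[0.001,0.002,0],[0,0,0]],[[0.001,0.002,-0.01],[0,0,0]],[[0.001,0.002,-0.02],[0,0,0]],[[0.001,0.002,-0.028],[0,0,0]],[[0.001,0.002,-0.028],[0,0,0]],[[0.001,0.002,-0.028],[0,0,0]]]'
```

```text
t: 7.12
tool_pos: [0.557, -0.2055, 0.0433]
ee_rot: [[0.421, 0.907, -0.0], [0.907, -0.421, 0.0], [0.0, -0.0, -1.0]]
force: [-0.2, 0.2, -0.8]
opening: 0.0382
grasp_force: 60.5
```

```bash
python3 -m jog '[[[0,0,0],[0,0,0]],[[0,0,0],[0,0,0]],[[0,0,0],[0,0,0]],[[0,0,0.1],[0,0,0]],[[0,0,0.25],[0,0,0]],[[0,0,0.39],[0,0,0]],[[0,0,0.39],[0,0,0]]]' 62
python3 -m jog '[[[-0.406,0.745,0],[0,0,0.2495]],[[-0.406,0.745,0],[0,0,0.2495]],[[-0.406,0.745,0],[0,0,0.2495]],[[-0.406,0.745,0],[0,0,0.2495]],[[-0.406,0.745,0],[0,0,0.2495]],[[-0.406,0.745,0],[0,0,0.2495]],[[-0.406,0.745,0],[0,0,0.2495]],[[-0.406,0.745,0],[0,0,0.2495]]]'
python3 - <<'E'
from h import *
im,c=shot("w3",[(.4353,.0181,.034)])
t=vision.capture("top")
hsv=cv2.cvtColor(im,cv2.COLOR_RGB2HSV)
cv2.imwrite("pics/w3b.png",np.hstack([im,cv2.resize(t[190:290,320:420],(240,420-180)) if 0 else np.vstack([cv2.resize(t[190:270,320:420],(240,192)),np.zeros((228,240,3),np.uint8)])])[:,:,::-1])
E
```

```text
t: 8.0
tool_pos: [0.5585, -0.2061, 0.1643]
ee_rot: [[0.421, 0.907, 0.006], [0.907, -0.421, -0.002], [0.001, 0.006, -1.0]]
force: [0.3, 0.1, -0.4]
opening: 0.062
grasp_force: 0.0
t: 9.0
tool_pos: [0.4356, 0.017, 0.16]
ee_rot: [[-0.34, 0.941, -0.001], [0.941, 0.34, -0.0], [0.0, -0.001, -1.0]]
force: [-0.1, 0.1, -0.0]
opening: 0.0623
grasp_force: 0.0
(0.4353, 0.0181, 0.034) [282.4 208.7]
```

View pics/w3b.png

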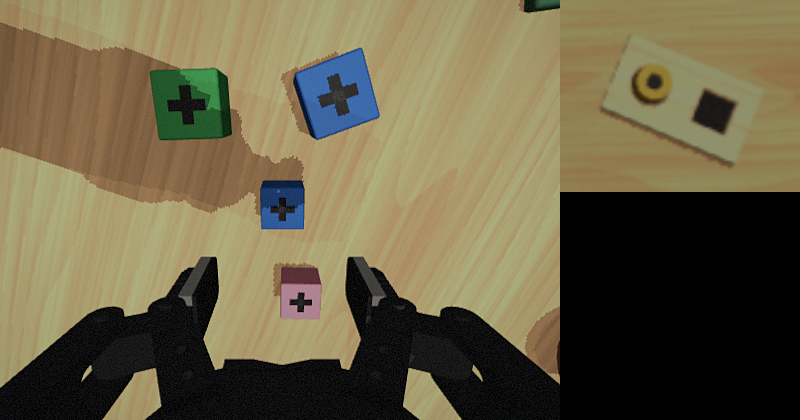

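Brass is seated in the round nest. The blue cross is at (282,209), exactly as predicted, and square to the fingers. Grasp it.

```bash
python3 -m jog '[[[0,0.003,-0.2],[0,0,0]],[[0,0.003,-0.32],[0,0,0]],[[0,0.003,-0.41],[0,0,0]],[[0,0.003,-0.41],[0,0,0]],[[0,0.003,-0.41],[0,0,0]]]'
python3 -m jog '[[[0,0,0],[0,0,0]],[[0,0,0],[0,0,0]],[[0,0,0],[0,0,0]],[[0,0,0],[0,0,0]],[[0,0,0],[0,0,0]],[[0,0,0],[0,0,0]]]' 26
python3 -m jog '[[[0,0,0.1],[0,0,0]],[[0,0,0.2],[0,0,0]],[[0,0,0.3],[0,0,0]],[[0,0,0.3],[0,0,0]]]'
```

```text
t: 9.72
tool_pos: [0.4358, 0.0187, 0.0384]
ee_rot: [[-0.341, 0.94, 0.001], [0.94, 0.341, 0.0], [-0.0, 0.001, -1.0]]
force: [-0.7, -0.6, -0.8]
opening: 0.0621
grasp_force: 0.0
t: 10.48
tool_pos: [0.4362, 0.0189, 0.0388]
ee_rot: [[-0.342, 0.94, 0.003], [0.94, 0.342, 0.0], [-0.001, 0.003, -1.0]]
force: [-1.0, 0.4, 5.9]
opening: 0.0345
grasp_force: 60.8
t: 10.98
tool_pos: [0.4365, 0.0189, 0.1298]
ee_rot: [[-0.342, 0.94, 0.004], [0.94, 0.342, 0.0], [-0.001, 0.004, -1.0]]
force: [0.0, 0.7, -0.9]
opening: 0.0347
grasp_force: 60.4
```

```bash
python3 -m jog '[[[0.296,-0.975,0],[0,0,-0.25]],[[0.296,-0.975,0],[0,0,-0.25]],[[0.296,-0.975,0],[0,0,-0.25]],[[0.296,-0.975,0],[0,0,-0.25]],[[0.296,-0.975,0],[0,0,-0.25]],[[0.296,-0.975,0],[0,0,-0.25]],[[0.296,-0.975,0],[0,0,-0.25]],[[0.296,-0.975,0],[0,0,-0.25]],[[0.296,-0.975,0],[0,0,-0.25]]]'
python3 - <<'E'
from h import *
p=readout.get_obs()["tool_pos"];print(p)
im,c=shot("w4",[(.5254,-.2737,.016),(p[0],p[1],p[2]-.0048)])
u=np.array([np.cos(np.radians(65.2)),np.sin(np.radians(65.2))]);v=np.array([u[1],-u[0]]);m=np.array([.5254,-.2737])
K=c["camera_matrix"];T=c["cam_to_world"]
for a,b in((1,1),(1,-1),(-1,-1),(-1,1)):
    w=np.r_[m+.0195*(a*u+b*v),.016];q=T[:3,:3].T@(w-T[:3,3])*[1,-1,-1];print(a,b,(K@q/q[2])[:2].round(1))
cv2.imwrite("pics/w4b.png",cv2.resize(im[150:360,180:390,::-1],(600,600),interpolation=cv2.INTER_CUBIC))
E
```

```text
t: 12.1
tool_pos: [0.5241, -0.2726, 0.1277]
ee_rot: [[0.421, 0.907, 0.001], [0.907, -0.421, -0.0], [0.0, 0.001, -1.0]]
force: [0.6, -0.6, -1.5]
opening: 0.0349
grasp_force: 60.4
[ 0.52405295 -0.27263696  0.12766645]
(0.5254, -0.2737, 0.016) [284.2 215.2]
(np.float64(0.5240529528630907), np.float64(-0.27263695728487364), np.float64(0.12286644819351342)) [282.3 284.8]
1 1 [309.8 190.6]
1 -1 [258.5 190.7]
-1 -1 [259.6 238.6]
-1 1 [308.7 238.6]
```

View pics/w4b.png

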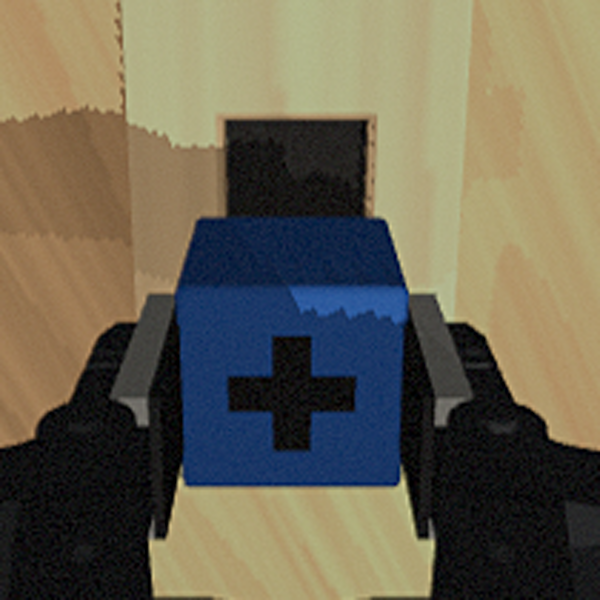

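Nest rim at full-image columns 257–312, top row 190, matching the prediction. The held block's cross is at (282,287), about 1 mm toward the tray's −y in the grip. I'll go just above the mouth and average the pose.

```bash
python3 -m jog '[[[0.006,0,-0.1],[0,0,0]],[[0.006,0,-0.2],[0,0,0]],[[0.006,0,-0.225],[0,0,0]],[[0.006,0,-0.225],[0,0,0]],[[0.006,0,-0.225],[0,0,0]],[[0.006,0,-0.225],[0,0,0]]]'
python3 - <<'E'
from h import *
im=vision.capture("wrist");cv2.imwrite("pics/w5.png",cv2.resize(im[150:360,180:390,::-1],(600,600),interpolation=cv2.INTER_CUBIC))
P=[]
for i in range(4): vision.capture("top");P.append(readout.get_obs()["tool_pos"])
print(np.array(P).round(4))
E
```

```text
t: 12.9
tool_pos: [0.5263, -0.2739, 0.061]
ee_rot: [[0.423, 0.906, 0.002], [0.906, -0.423, -0.001], [-0.0, 0.002, -1.0]]
force: [-0.9, 0.9, -0.7]
opening: 0.035
grasp_force: 60.5
[[ 0.5261 -0.2738  0.0605]
 [ 0.526  -0.2738  0.0603]
 [ 0.526  -0.2737  0.0601]
 [ 0.5259 -0.2737  0.06  ]]
```

View pics/w5.png

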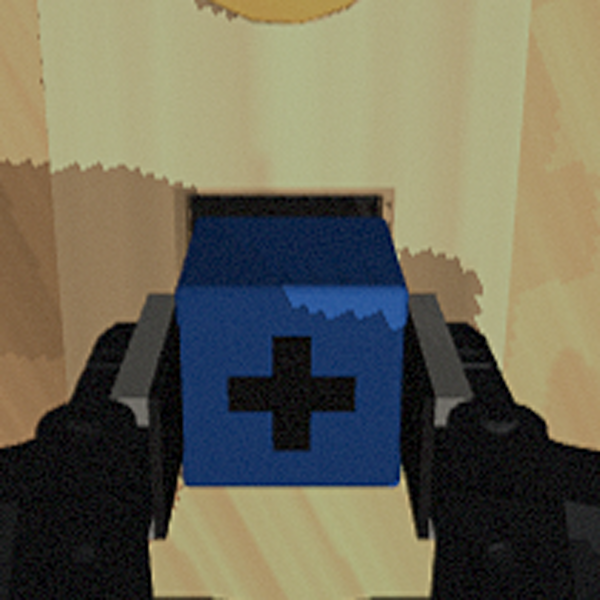

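The nest centre column is 290 against the block's 292 (crop px). The gap at the far rim implies about 1.3 mm more toward tray +y. Correct that and lower.

```bash
python3 -m jog '[[[0.002,0.004,0],[0,0,0]],[[0.002,0.004,-0.01],[0,0,0]],[[0.002,0.004,-0.02],[0,0,0]],[[0.002,0.004,-0.03],[0,0,0]],[[0.002,0.004,-0.03],[0,0,0]],[[0.002,0.004,-0.03],[0,0,0]]]'
```

```text
t: 13.9
tool_pos: [0.5264, -0.2724, 0.0508]
ee_rot: [[0.423, 0.906, 0.0], [0.906, -0.423, 0.0], [0.0, 0.0, -1.0]]
force: [-0.9, -0.8, -1.2]
opening: 0.0348
grasp_force: 60.5
```

No contact with the bottom 4 mm below the mouth, so it has entered. Seat it.

```bash
python3 -m jog '[[[0,0,-0.01],[0,0,0]],[[0,0,-0.018],[0,0,0]],[[0,0,-0.018],[0,0,0]],[[0,0,-0.018],[0,0,0]]]'
python3 -m jog '[[[0,0,0],[0,0,0]],[[0,0,0],[0,0,0]],[[0,0,0],[0,0,0]],[[0,0,0.1],[0,0,0]],[[0,0,0.3],[0,0,0]],[[0,0,0.5],[0,0,0]],[[0,0,0.7],[0,0,0]],[[0,0,0.7],[0,0,0]]]' 60
```

```text
t: 14.4
tool_pos: [0.5264, -0.2724, 0.0454]
ee_rot: [[0.423, 0.906, -0.0], [0.906, -0.423, 0.0], [-0.0, -0.0, -1.0]]
force: [0.7, 0.6, -1.5]
opening: 0.0348
grasp_force: 60.5
t: 15.4
tool_pos: [0.5277, -0.2731, 0.2612]
ee_rot: [[0.423, 0.906, 0.008], [0.906, -0.423, -0.004], [-0.0, 0.009, -1.0]]
force: [0.8, -0.0, -0.5]
opening: 0.0599
grasp_force: 0.0
```

```bash
python3 -m jog '[[[0.1,0.93,0],[0,0,0.3]],[[0.1,0.93,0],[0,0,0.3]],[[0.1,0.93,0],[0,0,0.3]],[[0.1,0.93,0],[0,0,0.3]],[[0.1,0.93,0],[0,0,0.3]],[[0.1,0.93,0],[0,0,0.3]]]'
python3 -m jog '[[[0.105,0.93,0],[0,0,0.33]],[[0.105,0.93,0],[0,0,0.33]],[[0.105,0.93,0],[0,0,0.33]],[[0.105,0.93,0],[0,0,0.33]],[[0.105,0.93,0],[0,0,0.33]],[[0.105,0.93,0],[0,0,0.33]],[[0.105,0.93,0],[0,0,0.33]],[[0.105,0.93,0],[0,0,0.33]]]'
python3 - <<'E'
from h import *
im,c=shot("w6",[(.5893,.2849,.197),(.6293,.2839,.197),(.5493,.2859,.197)])
t=vision.capture("top")
print(readout.get_obs()["tool_pos"])
cv2.imwrite("pics/w6b.png",np.hstack([im,np.vstack([cv2.resize(t[190:270,320:420],(240,192)),np.zeros((228,240,3),np.uint8)])])[:,:,::-1])
E
```

```text
t: 16.15
tool_pos: [0.5563, 0.0086, 0.2545]
ee_rot: [[-0.489, 0.873, -0.001], [0.873, 0.489, 0.0], [0.001, -0.001, -1.0]]
force: [-0.3, -0.2, -0.3]
opening: 0.0596
grasp_force: 0.0
t: 17.15
tool_pos: [0.5882, 0.2844, 0.2552]
ee_rot: [[-0.999, 0.033, -0.0], [0.033, 0.999, -0.0], [0.0, -0.0, -1.0]]
force: [-0.2, 0.9, -0.2]
opening: 0.0599
grasp_force: 0.0
(0.5893, 0.2849, 0.197) [282.6 243.1]
(0.6293, 0.2839, 0.197) [282.9 300.2]
(0.5493, 0.2859, 0.197) [282.1 178.9]
[0.5881393  0.28465354 0.2554913 ]
```

View pics/w6b.png

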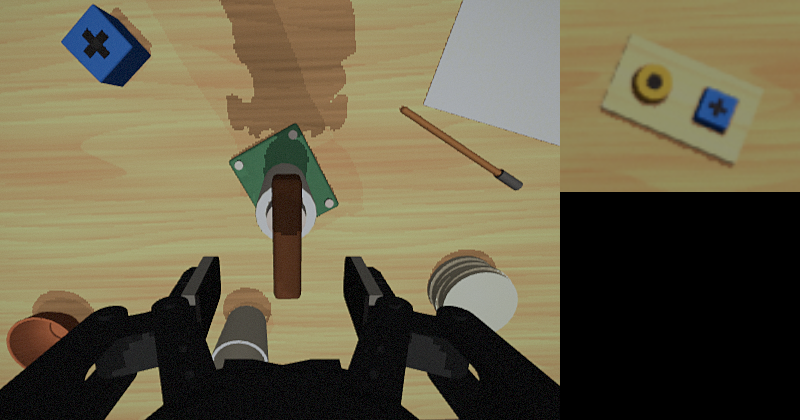

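Both nozzles look seated in the inset. The handle's centre column is 287 against the gripper's centre column 282, so shift about 2.9 mm in +y, then descend and grip.

```bash
python3 -m jog '[[[0.003,0.0095,-0.05],[0,0,0]],[[0.003,0.0095,-0.15],[0,0,0]],[[0.003,0.0095,-0.222],[0,0,0]],[[0.003,0.0095,-0.222],[0,0,0]],[[0.003,0.0095,-0.222],[0,0,0]],[[0.003,0.0095,-0.222],[0,0,0]]]'
python3 - <<'E'
from h import *
im,c=shot("w7",[])
hsv=cv2.cvtColor(im,cv2.COLOR_RGB2HSV);m=cv2.inRange(hsv,(0,100,20),(14,255,160))
for r in(220,250,280,310,330):
    x=np.where(m[r,230:340])[0]+230
    print(r,(x.min(),x.max()) if len(x) else None)
print(readout.get_obs()["tool_pos"])
E
```

```text
t: 18.0
tool_pos: [0.5892, 0.2886, 0.19]
ee_rot: [[-1.0, 0.028, 0.002], [0.028, 1.0, 0.001], [-0.002, 0.001, -1.0]]
force: [-0.3, -0.5, -0.8]
opening: 0.0602
grasp_force: 0.0
220 (np.int64(257), np.int64(299))
250 (np.int64(258), np.int64(300))
280 (np.int64(259), np.int64(299))
310 (np.int64(260), np.int64(299))
330 (np.int64(259), np.int64(299))
[0.58914033 0.28856753 0.18983867]
```

```bash
python3 -m jog '[[[0,-0.0045,0],[0,0,0]],[[0,-0.0045,0],[0,0,0]],[[0,-0.0045,0],[0,0,0]]]'
python3 -m jog '[[[0,0,0],[0,0,0]],[[0,0,0],[0,0,0]],[[0,0,0],[0,0,0]],[[0,0,0],[0,0,0]],[[0,0,0],[0,0,0]],[[0,0,0],[0,0,0]],[[0,0,0],[0,0,0]],[[0,0,0],[0,0,0]]]' 8
```

```text
t: 18.42
tool_pos: [0.5888, 0.287, 0.1888]
ee_rot: [[-1.0, 0.028, 0.0], [0.028, 1.0, -0.0], [-0.0, -0.0, -1.0]]
force: [-0.4, -0.1, -0.2]
opening: 0.0599
grasp_force: 0.0
t: 19.42
tool_pos: [0.5888, 0.2871, 0.1889]
ee_rot: [[-1.0, 0.028, 0.0], [0.028, 1.0, 0.0], [-0.0, 0.0, -1.0]]
force: [-0.3, 0.8, 2.1]
opening: 0.0171
grasp_force: 59.5
```

Gripped with almost no side force. Draw it up gently.

```bash
python3 -m jog '[[[0,0,0.01],[0,0,0]],[[0,0,0.02],[0,0,0]],[[0,0,0.03],[0,0,0]],[[0,0,0.04],[0,0,0]],[[0,0,0.05],[0,0,0]],[[0,0,0.06],[0,0,0]],[[0,0,0.07],[0,0,0]],[[0,0,0.08],[0,0,0]],[[0,0,0.08],[0,0,0]]]'
python3 -c "
from workcell import readout;o=readout.get_obs();print(o['moment'],o['force'])"
```

```text
t: 20.55
tool_pos: [0.5889, 0.2871, 0.2131]
ee_rot: [[-1.0, 0.028, 0.0], [0.028, 1.0, 0.0], [-0.0, 0.0, -1.0]]
force: [0.4, 0.6, -5.6]
opening: 0.0172
grasp_force: 58.6
[-0.00908714  0.02255677  0.00490782] [ 0.42283466  0.57249941 -5.61608173]
```

Lateral forces and moments are tiny. Continue to 55 mm in total.

```bash
python3 -m jog '[[[0,0,0.015],[0,0,0]],[[0,0,0.03],[0,0,0]],[[0,0,0.045],[0,0,0]],[[0,0,0.06],[0,0,0]],[[0,0,0.075],[0,0,0]],[[0,0,0.09],[0,0,0]],[[0,0,0.1],[0,0,0]],[[0,0,0.103],[0,0,0]],[[0,0,0.103],[0,0,0]],[[0,0,0.103],[0,0,0]]]'
python3 - <<'E'
from h import *
s=vision.capture("side");w=vision.capture("top")
o=readout.get_obs();print(o["tool_pos"],o["force"],o["moment"])
a=cv2.resize(s[260:400,190:330],(420,420),interpolation=cv2.INTER_CUBIC);b=cv2.resize(w[190:280,320:410],(360,420)[:1]+(360,))
cv2.imwrite("pics/f.png",np.hstack([a,np.vstack([b,np.zeros((60,360,3),np.uint8)])])[:,:,::-1])
E
```

```text
t: 21.8
tool_pos: [0.5888, 0.287, 0.2435]
ee_rot: [[-1.0, 0.028, -0.0], [0.028, 1.0, -0.0], [0.0, -0.0, -1.0]]
force: [0.1, -0.6, -4.6]
opening: 0.0172
grasp_force: 58.6
[0.5887719  0.28702977 0.24349701] [-0.09489424 -0.18185107 -4.29111453] [ 0.0432501  -0.00433849 -0.01587417]
```

View pics/f.png

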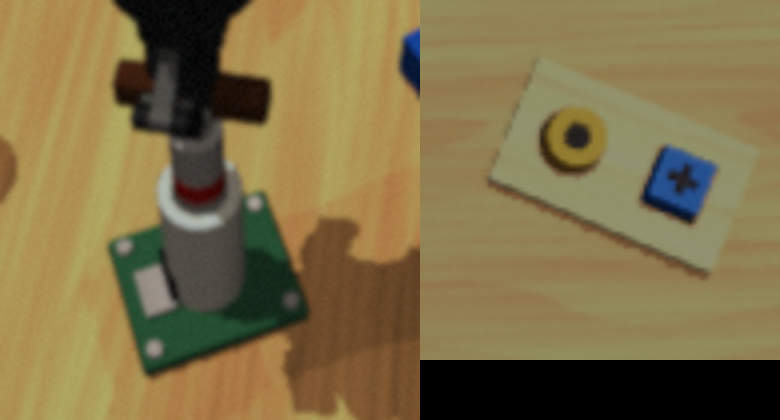

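The side view shows the whole red band (crop rows 180–205) above the barrel mouth, with no yellow visible. Both nozzles are seated in the tray. The lift is 54.6 mm, mid-range, so I'll hand in.

```bash
python3 -c "
from workcell import order;print(order.close_job())"
```

```text
the job is handed in; nothing more can be done
None
```

Job handed in: both nozzles are seated in their nests and released, and the arm holds the plunger 54.6 mm up with the red ring clear, no yellow showing, and the jar, bowl and cup untouched.

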